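# Clamp the sewing pallet with the guarded knob

### The arm

A 7-joint arm with a two-finger parallel gripper is mounted at the origin on the work surface. World frame = base frame: x ahead of the robot, y to its left, z up, the work surface at z = 0. Lengths are in m, angles in rad, forces in N, time in s.
With the tool pointing down it reaches from about 0.4 to 0.85 m from the base axis. Payload 4.5 kg.
Tool frame: the origin (TCP) lies at the very end of the fingers, on their centre line; the grasp point (between the pads) lies 19 mm behind it (grip_point_offset is the distance from the TCP to the grasp point, in m); z points along the fingers, y is the line along which they close (so a half turn about z gives the same grasp; the last joint's range is limited). The gripper opens to 88 mm and grips with 3 to 60 N. Pads are 18 mm wide; open, the fingers measure 123 mm over their backs; the gripper's body (75 mm by 187 mm) begins 45 mm behind the grasp point.
Start: joints at [-1.274, 0.689, -0.195, 1.565, 0.157, 0.902, -0.215], TCP at [0.162, 0.604, 0.239] pointing down, gripper open.
Joint ranges: [-3.01, 3.01], [-0.46, 2.08], [-1.47, 1.51], [0.13, 2.56], [-1, 4.14], [0.04, 2.09], [-2.66, 2.66]. Speed limits (rad/s): [2.57, 2.57, 3.14, 3.14, 3.14, 3.14, 3.14].

### API

Orientations are given as a unit quaternion [x, y, z, w].
In Python, from plant import get_state, snapshot, camera_params, finish_job, grip_point_offset gives the robot as it stands.
- The arm moves only by the shell command python3 -m handwheel 'ROWS' [FORCE]. ROWS is a JSON list of rows, 1 to 10 of them, each of 7 numbers: the opening from 0.0 (shut) to 1.0 (fully open), then dx, dy, dz in m, then a rotation vector rx, ry, rz in rad; each row is the pose to reach, as a shift and turn from the pose commanded when the command began, along the tool's axes at that moment; what a row does not reach only later rows make up. A row lasts 1/10 s, in which the tool goes at most 0.05 m and 0.15 rad, less where a joint would pass 70% of its speed; a pose out of reach is approached as far as the arm can. The fingers move at their own pace and stop on an object; FORCE is the grip in N (left out, the last holds). Time passes only in rows, so rows that do not move let the fingers close. It prints the time, the measured TCP pose, the force, the opening and the grip force at its end. Input that does not fit is refused with a message, and nothing moves.
- get_state(): the state, without advancing time (a new reading comes with each control period).
- snapshot(name): name is "scene" or "top" or "wrist"; returns (picture, depth): 480x640x3 uint8, red, green, blue; 480x640 float32, m along the optical axis (not along the pixel's ray), 0 where there is no reading.
- camera_params(name): a dict with "fx", "fy", "cx", "cy" (pixels), "rvec" (rotation vector, rad) and "tvec" (3), from world to camera coordinates, as OpenCV has them. Camera axes: x right, y down, z forward; pixel columns grow to the right and rows downward; lengths in m; the calibration is good to about 2 mm. A picture is of the moment at which its call begins: read the wrist's pose just before it. camera_params takes no time and is no camera call; for the wrist camera it gives the pose at the moment of the call.
- finish_job(): hands the job in; it is judged then, once.
The state is a dict: "clock": time; "q": joint angles; "qd": joint speeds; "joint_torque": joint torques, N m; "tool_pos": TCP position; "eef_rot": TCP orientation; "contact_force": force on the tool from outside, world axes, zero at the start; "moment": the same for the moment, N m; "opening": opening from 0.0 (shut) to 1.0 (fully open); "finger_force": force on a finger pad.
Only numpy, scipy, OpenCV 4.12 (cv2) and the standard library are available. Lean on these libraries where they do the work, as an engineer would, in place of code of your own. Each camera call takes 0.05 s, during which the arm holds its last target. There are 200 camera calls.

### The job

Slide the sewing pallet along its bed until it is fully home against the end stop. Then reach into the guard well, turn the clamp knob clockwise until you feel the foot bite, and tighten on until the foot presses the pallet with about 15 N (never 24 N); let go and leave it clamped. Do not bang the guard, and leave the pin dish, the bobbin case and the shears where they lie.

Things in the scene. Friction and masses are not known exactly. Their poses are not given: they have to be found in the camera images.
- bed: Fixed aluminium bed on the table, yaw within 0.3 rad. Origin on the table under the knob's axis, z up; the slab runs from the clamp towards bed -y (to y = -294 mm). Slab 100 mm wide (x), top 15 mm above the table; a guide rail 10 mm wide along each side, 74 mm apart, tops 21 mm above the table. The pallet slides home in bed +y.
- bed_stop (a point): Middle of the end stop's face that the pallet's far edge must meet, at the height of the slab's top (bed x 0, y -60 mm, z 15 mm). The stop is a bar across the bed, 24 mm high from the table. Axes as the bed.
- pallet: Loose grey plastic pallet lying flat on the bed between the rails: 70 mm (x) by 140 mm (y), 6 mm thick, with a 38 by 55 mm window, about 0.22 kg. Origin: centre of its underside; its +y points to the stop. It starts 40 to 60 mm short of the stop. Fully home, its origin is 70 mm from the stop along bed y (bed y = -130 mm); within 3 mm will do.
- pallet_tab (a point): Grip point in the pallet's upright tab, 35 mm above its underside, 12 mm below the tab's top. The tab stands across the pallet near the end away from the stop, 52 mm from the pallet's centre: 40 mm wide (x), 12 mm thick (y), top 41 mm above the pallet's upper face. Axes as the pallet: a pinch closes along y.
- clamp: Fixed white clamp unit; origin and axes as the bed. Housing 110 by 104 mm, 45 mm high, the guarded knob on top. A bracket reaches 106 mm from the knob's axis towards bed -y, its top 64 mm high, with a steel collar and stem rising to 85 mm. Under it hangs the sprung foot.
- foot_axis (a point): Point on the table under the foot's axis (85 mm from the knob's axis, bed y -85 mm). The foot ends in a round black rubber pad, 28 mm across, 3 to 17 mm above a pallet's upper face at the start: the collar was set by hand, so the knob's angle does not tell its height and the bite must be felt. Its spring then yields 1 mm for every 2.4 N; 15 N (11 to 19 N) are wanted, 24 N damages the pallet.
- knob_grip (a point): On the knob's axis at the height to grip, 70 mm above the table, 11 mm below the knob's top. The black knob is a bar 36 mm long along this point's x, 16 mm thick along its y and 26 mm high (55 to 81 mm above the table). A pinch closes along y, x either way round. Clockwise from above = point yaw decreasing.
- knob (a joint): Knob angle in rad, growing clockwise; each radian lowers the foot 10 mm and, once the pad bites, adds 24 N. Turning clockwise takes 0.27 N m (friction) plus 0.010 N m per newton of foot force (0.42 N m at 15 N); turning it back, 0.27 N m less that load; at rest anything between. It stays where it is left. 0.8 to 2.4 rad are needed in all (travel ends at 3.6): regrasp if the wrist runs out.
- guard: Fixed grey upright tube round the knob, same axis: inner diameter 74 mm, wall 5 mm. Origin on the axis at the well's floor, 45 mm above the table; the rim is 95 mm above the table, 14 mm above the knob's top. The fingers must go in only a little open and clear of the tube (never 15 N on it).
- pin_dish: Round steel dish with pins, 94 mm across, 18 mm high, beside the clamp. Origin: centre of its underside. Leave alone (within 15 mm).
- bobbin_case: Small steel bobbin case, 24 mm across, 14 mm high, on the other side of the bed. Origin: centre of its underside. Leave alone (within 15 mm).
- shears: Steel shears lying flat, 175 mm long along their x, 80 mm wide, 9 mm high, behind the clamp. Origin at the pivot, on the table. Leave alone (within 15 mm).
Mind the look-alikes: they are no part of the job. What is shaped like the pallet but blue is not meant.

How it is judged:
On the way, in this order (a step that is already met when the one before it is completed fails the run):
1. the pallet lies home against the end stop, not yet clamped (y of pallet in the frame of bed above -0.1335 m and z of pallet in the frame of bed below 0.0175 m and contact force between clamp and pallet below 1 N), for 0.2 s.
2. the foot presses the pallet with 11 N or more (contact force between clamp and pallet above 11 N), for 0.2 s.
At the end, for the whole second after the job is handed in: The pallet lies flat on the bed within 3.5 mm of the end stop, at rest, and the foot presses it with 11 to 19 N (y of pallet in the frame of bed above -0.1335 m and z of pallet in the frame of bed below 0.0175 m and contact force between clamp and pallet between 11 and 19 N and linear speed of pallet below 0.02 m/s); the robot touches nothing.
It fails at once if the foot presses the pallet with 24 N or more (contact force between clamp and pallet above 24 N).
It fails at once if the robot pushes on the guard with 15 N or more (contact force between any of the fingers, the arm and guard above 15 N).
It fails at once if the pin dish, bobbin case or shears moved more than 15 mm (distance of any of pin_dish, bobbin_case, shears from where it was at the start of the episode above 0.015 m).
It also fails if it takes over 72 s, if anything falls off the work surface, if the arm or the gripper's body presses on something with over 40 N, if the wrist force passes 120 N, or if a joint passes its speed limit or range.

## Working session

There is one attempt and no reset: what is moved stays moved. The work goes in short steps, Python scripts to look and compute and a shell command to move; the robot and the scene stay as the last step left them, time stands still between calls to the robot, and variables do not carry over. Pictures are saved under pics/ and viewed, at most 10 in all, crops included, and the job is handed in when it is done.

```bash
mkdir -p pics; ls; python3 - <<'E'
from plant import *
import cv2,numpy as np
print(get_state()); print(grip_point_offset)
for n in("scene","top"):
    p,d=snapshot(n); np.savez(f"{n}0.npz",p=p,d=d,**camera_params(n)); cv2.imwrite(f"pics/{n}0.png",p[:,:,::-1]); print(n,camera_params(n))
E
```

```text
pics
{'clock': 0.0, 'q': array([-1.27418678,  0.6900008 , -0.19452554,  1.56633895,  0.15729009,
        0.90250022, -0.21509972]), 'qd': array([ 5.39194205e-04,  3.25538824e-04, -1.10076124e-05, -4.63987122e-04,
        9.97179621e-04,  7.59989497e-04, -7.76740994e-04]), 'joint_torque': array([ 2.22352724e-04, -5.27577817e+01, -1.26685783e+00, -1.53432530e+01,
       -5.26022469e-02,  6.52948205e-03,  1.73230951e-04]), 'tool_pos': array([0.16224635, 0.60291614, 0.23790119]), 'eef_rot': array([ 1.30983834e-01,  9.91384070e-01, -9.25819911e-04, -6.27614933e-05]), 'contact_force': array([-0.67025412,  0.08776057,  0.89144444]), 'moment': array([-0.04078539, -0.00289349, -0.01013905]), 'finger_force': 0.0, 'opening': 1.003819546404537}
0.0187
scene {'fx': 491.55233497005474, 'fy': 491.55233497005474, 'cx': 316.8008753849883, 'cy': 234.96179973321412, 'rvec': array([ 1.75041987,  1.43182381, -0.74034127]), 'tvec': array([-0.13116957, -0.26292807,  1.36052753])}
top {'fx': 516.1016672336575, 'fy': 516.1016672336575, 'cx': 319.1243798569342, 'cy': 236.1726934767122, 'rvec': array([ 2.18829289, -2.15942304,  0.09372414]), 'tvec': array([-0.0047186 ,  0.60035228,  1.03467338])}
```

View pics/scene0.png

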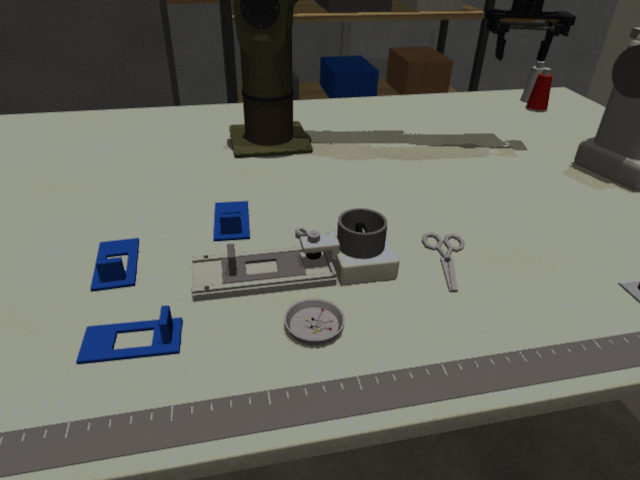

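View pics/top0.png

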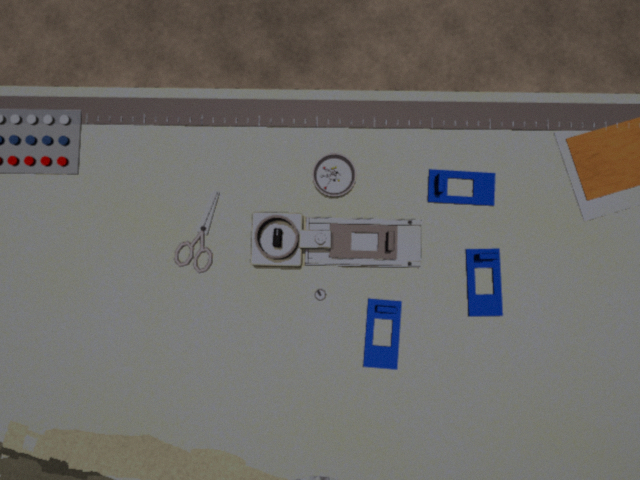

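The scene view shows the grey pallet at (262,267) with its tab at (231,260), the guard at (361,232), the dish at (314,322) and the shears at (448,258). In the top view the tab is at about (389,241), the knob at (278,238), the dish at (334,175), the bobbin case at (320,294) and the shears at (203,230).
Candidates in the top view are the grey pallet (363,241), in the bed, and the blue look-alikes (461,187), (484,282) and (382,334). By the description I choose the grey one between the rails.

```bash
cat > h.py <<'E'
import numpy as np,cv2
from scipy.spatial.transform import Rotation as R
def cloud(d,c):
    v,u=np.mgrid[:480,:640]; X=np.dstack([(u-c['cx'])/c['fx']*d,(v-c['cy'])/c['fy']*d,d])
    Rm=cv2.Rodrigues(np.array(c['rvec']))[0]; return (X-np.array(c['tvec']))@Rm
def ray(uv,z,c):
    Rm=cv2.Rodrigues(np.array(c['rvec']))[0]; o=-Rm.T@np.array(c['tvec'])
    r=Rm.T@np.array([(uv[0]-c['cx'])/c['fx'],(uv[1]-c['cy'])/c['fy'],1]); return o+r*(z-o[2])/r[2]
def blob(m):
    n,l,s,ce=cv2.connectedComponentsWithStats(m.astype(np.uint8)); i=1+np.argmax(s[1:,4]); return l==i,ce[i],s[i]
E
python3 - <<'E'
from h import *
c=dict(np.load('top0.npz')); p,d=c['p'],c['d']; W=cloud(d,c)
v,u=np.mgrid[:480,:640]
def roi(a,b,e,f): return (u>a)&(u<b)&(v>e)&(v<f)
def show(n,m):
    m,ce,s=blob(m); rr=cv2.minAreaRect(np.argwhere(m)[:,::-1].astype(np.float32)); z=np.median(W[m][:,2])
    print(n,ce.round(1),s[4],np.round(rr[0],1),np.round(rr[1],1),round(rr[2],1),'z',z.round(4),'ray',ray(rr[0],z,c).round(4),'mean',W[m].mean(0).round(4))
    return m
Z=W[:,:,2]
show('rim',roi(245,310,205,275)&(Z>.088))
g=p.astype(int).sum(2)
show('knob',roi(262,296,222,256)&(g<110)&(Z>.07))
show('tabtop',roi(370,405,215,270)&(Z>.045))
show('housing',roi(240,310,200,280)&(Z>.035))
show('bracket',roi(302,335,220,260)&(Z>.05))
show('slab+',roi(303,430,205,280)&(Z>.008))
show('pallet',roi(325,405,215,270)&(g<400)&(Z>.01))
for n,r in(('dish',(305,362,145,205)),('bob',(308,332,282,306)),('shears',(165,225,185,280))): show(n,roi(*r)&(Z>.004))
E
```

```text
rim [276.1 236.5] 375 [276.5 236.5] [43. 43.] 90.0 z 0.0933 ray [0.5927 0.0852 0.0933] mean [0.5919 0.0849 0.1039]
knob [277.2 238.2] 124 [277.  237.5] [17.  8.] 90.0 z 0.0793 ray [0.592  0.0854 0.0793] mean [0.59   0.0842 0.0874]
tabtop [390.5 240.4] 131 [390.5 240.5] [19.  7.] 90.0 z 0.0598 ray [ 0.5906 -0.1391  0.0598] mean [ 0.5903 -0.1381  0.0672]
housing [278.  239.1] 2878 [279.9 239.2] [58.8 53.8] 2.0 z 0.0447 ray [0.5916 0.0824 0.0447] mean [0.5906 0.0851 0.06  ]
bracket [316.4 239.1] 517 [317. 239.] [28. 18.] 0.0 z 0.0629 ray [0.5914 0.0073 0.0629] mean [0.5905 0.0084 0.0707]
slab+ [362.6 242.1] 5566 [362.7 241.7] [118.1  49.5] 2.0 z 0.0183 ray [ 0.5908 -0.0871  0.0183] mean [ 0.5892 -0.0862  0.0284]
pallet [364.8 242.1] 3745 [365.  241.5] [79.3 49.2] 1.6 z 0.0187 ray [ 0.5913 -0.0919  0.0187] mean [ 0.5895 -0.0909  0.0264]
dish [334.1 173.7] 922 [334.5 174.5] [43. 43.] 90.0 z 0.0082 ray [ 0.7335 -0.0274  0.0082] mean [ 0.7342 -0.0265  0.0133]
bob [320.1 294.5] 102 [320.  294.5] [11. 10.] 90.0 z 0.012 ray [ 4.808e-01 -1.000e-04  1.200e-02] mean [ 4.808e-01 -2.000e-04  1.200e-02]
shears [196.9 245.5] 590 [193.9 235.8] [37.1 72.2] 1.1 z 0.0061 ray [0.5996 0.2662 0.0061] mean [0.579  0.2582 0.01  ]
```

```bash
python3 - <<'E'
import cv2
a=cv2.imread('pics/top0.png')[190:290,240:430]; cv2.imwrite('pics/crop.png',cv2.resize(a,None,fx=4,fy=4,interpolation=2))
E
```

```text
(no output)
```

View pics/crop.png

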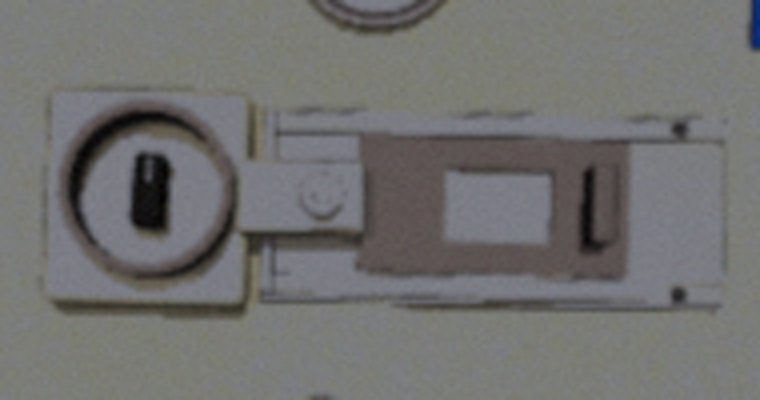

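The crop shows the grey pallet between the rails, with its tab at crop (600,205), the knob bar at (150,192) lying nearly across the bed, and the bracket and stem at (320,195). The grey one is the right choice. I'm moving over the tab.

```bash
python3 -m handwheel '[[1,-0.03,-0.03,0,0,0,-0.03],[1,-0.07,-0.07,0,0,0,-0.06],[1,-0.1,-0.1,0,0,0,-0.09],[1,-0.13,-0.13,0,0,0,-0.12],[1,-0.16,-0.16,0,0,0,-0.15],[1,-0.19,-0.19,0,0,0,-0.18],[1,-0.22,-0.22,0,0,0,-0.2],[1,-0.25,-0.25,0,0,0,-0.24],[1,-0.28,-0.28,0,0,0,-0.24],[1,-0.31,-0.31,0,0,0,-0.24]]'; python3 - <<'E'
from h import *
from plant import *
s=get_state(); print(s['q'].round(2)); r=R.from_quat(s['eef_rot']); print(r.as_matrix().round(3)); print(r.inv().apply(np.array([.591,-.139,.24])-s['tool_pos']))
E
```

```text
clock: 1.1
tool_pos: [0.3817, 0.222, 0.2386]
eef_rot: [0.011, 1.0, -0.0, -0.0]
contact_force: [1.3, 0.2, 0.2]
opening: 0.998
finger_force: 0.0
[-0.41  0.47 -0.32  2.09  0.25  0.62  0.64]
[[-1.     0.023 -0.   ]
 [ 0.023  1.    -0.   ]
 [ 0.    -0.    -1.   ]]
[-0.21737971 -0.35620783 -0.00140833]
```

```bash
python3 -m handwheel '[[1,-0.025,-0.04,0,0,0,0],[1,-0.05,-0.08,0,0,0,0],[1,-0.075,-0.12,0,0,0,0],[1,-0.1,-0.16,0,0,0,0],[1,-0.125,-0.2,0,0,0,0],[1,-0.15,-0.24,0,0,0,0],[1,-0.175,-0.28,0,0,0,0],[1,-0.2,-0.32,0,0,0,0],[1,-0.215,-0.35,0,0,0,0],[1,-0.215,-0.35,0,0,0,0]]'; python3 - <<'E'
from h import *
from plant import *
s=get_state(); c=camera_params('wrist'); p,d=snapshot('wrist'); np.savez('w1.npz',p=p,d=d,**c); cv2.imwrite('pics/w1.png',p[:,:,::-1])
print(s['q'].round(2),s['tool_pos'],c['fx']); Rm=cv2.Rodrigues(c['rvec'])[0]; print(-Rm.T@c['tvec'],Rm)
E
```

```text
clock: 2.1
tool_pos: [0.589, -0.1381, 0.2377]
eef_rot: [0.016, 1.0, -0.002, 0.0]
contact_force: [-0.5, -0.8, 0.0]
opening: 1.0
finger_force: 0.0
[ 0.35  0.68 -0.35  1.63  0.28  0.89  1.43] [ 0.58897119 -0.13807263  0.23766333] 370.62451253292954
[ 0.51421536 -0.13494234  0.38380424] [[ 0.0311208   0.99950999 -0.00335727]
 [ 0.95693625 -0.02882495  0.28886351]
 [ 0.28862519 -0.01220236 -0.9573644 ]]
```

View pics/w1.png

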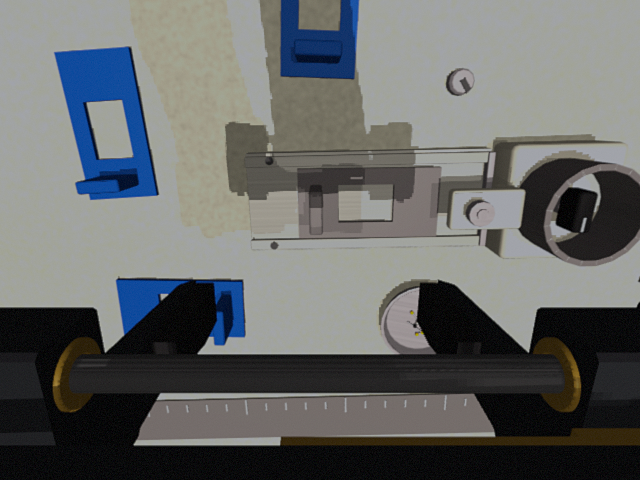

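The wrist view shows the tab at (316,210), the pallet window at (366,203), the stem at (481,212), the knob at (577,210) and the rails at rows 158 and 241. Next I'll fit the bed line, the tab and the heights from here.

```bash
python3 - <<'E'
from h import *
c=dict(np.load('w1.npz')); p,d=c['p'],c['d']; W=cloud(d,c); Z=W[:,:,2]; g=p.astype(int).sum(2)
v,u=np.mgrid[:480,:640]
def roi(a,b,e,f): return (u>a)&(u<b)&(v>e)&(v<f)&(d>0)
def rect(n,m):
    m,ce,s=blob(m); z=np.median(Z[m]); pts=np.array([ray(q,z,c)[:2] for q in np.argwhere(m)[:,::-1]],np.float32)*1000
    r=cv2.minAreaRect(pts); print(n,s[4],'z',round(float(z),4),np.round(r[0],1),np.round(r[1],1),round(r[2],2),'bbox',pts.min(0),pts.max(0))
rect('tab',roi(300,335,175,245)&(Z>.055)&(Z<.07))
rect('knob',roi(545,610,180,245)&(Z>.077)&(Z<.086)&(g<200))
rect('stem',roi(460,500,190,235)&(Z>.08))
rect('bracket',roi(440,530,170,245)&(Z>.058)&(Z<.07))
m=roi(505,640,140,280)&(Z>.088)&(Z<.1); q=np.array([W[m][:,0],W[m][:,1]]).T
A=np.c_[q,np.ones(len(q))]; s=np.linalg.lstsq(A,(q**2).sum(1),rcond=None)[0]; ctr=s[:2]/2; print('rim',len(q),ctr,np.sqrt(s[2]+ctr@ctr),np.median(Z[m]))
rect('bed',roi(235,440,135,260)&(Z>.010)&(Z<.03))
rect('dish',roi(375,420,280,360)&(Z>.004))
# pallet by colour on slab
rect('pallet',roi(300,442,165,240)&(Z>.012)&(Z<.035)&(g<330))
# rail edges
for lo,hi in((150,172),(228,250)):
    mm=roi(255,480,lo,hi)&(Z>.019)&(Z<.03); P=W[mm]; f=np.polyfit(P[:,1],P[:,0],1); print('rail',len(P),f,np.median(P[:,2]))
E
```

```text
tab 574 z 0.062 [ 590.5 -140. ] [11.4 40.2] 88.42 bbox [ 570.36206 -145.6728 ] [ 610.7573  -133.78691]
knob 787 z 0.0808 [592.3  83.8] [18.1 35.4] 86.6 bbox [574.6151    74.017136] [610.12213   93.304016]
stem 53 z 0.0806 [592.    1.1] [9.  7.5] 5.78 bbox [587.4621     -2.9397922] [596.85815    4.929596]
bracket 2618 z 0.064 [596.8  14.7] [49.4 74.6] 1.52 bbox [571.3362   -22.478611] [620.5245    52.665592]
rim 2734 [0.59278548 0.08444639] 0.039432550378898146 0.09464803449751501
bed 17950 z 0.0205 [ 589.9 -110.3] [194.7  98.7] 89.46 bbox [ 539.835  -207.7527] [639.81415  -13.464313]
dish 2419 z 0.0062 [738.4 -49.4] [94.6 50.8] 0.87 bbox [690.83966 -74.16982] [785.26495 -23.26177]
pallet 4406 z 0.021 [589.6 -86.5] [135.3  67.7] 88.24 bbox [ 553.7541  -154.83917] [622.1466  -17.83685]
rail 2919 [0.01414926 0.55249564] 0.021104662987760016
rail 3212 [0.01050618 0.63064247] 0.02120011439271583
```

```bash
python3 -m handwheel '[[0.6,-0.0015,-0.002,0.04,0,0,-0.02],[0.6,-0.0015,-0.002,0.08,0,0,-0.02],[0.6,-0.0015,-0.002,0.12,0,0,-0.02],[0.6,-0.0015,-0.002,0.15,0,0,-0.02],[0.6,-0.0015,-0.002,0.175,0,0,-0.02],[0.6,-0.0015,-0.002,0.19,0,0,-0.02],[0.6,-0.0015,-0.002,0.2,0,0,-0.02],[0.6,-0.0015,-0.002,0.206,0,0,-0.02],[0.6,-0.0015,-0.002,0.206,0,0,-0.02],[0.6,-0.0015,-0.002,0.206,0,0,-0.02]]' 15; python3 -m handwheel '[[0,0,0,0,0,0,0],[0,0,0,0,0,0,0],[0,0,0,0,0,0,0],[0,0,0,0,0,0,0],[0,0,0,0,0,0,0],[0,0,0,0,0,0,0]]'
```

```text
clock: 3.15
tool_pos: [0.5903, -0.1332, 0.0336]
eef_rot: [0.001, 1.0, -0.0, 0.001]
contact_force: [-0.5, 0.7, 0.5]
opening: 0.597
finger_force: 0.0
clock: 3.75
tool_pos: [0.5898, -0.1339, 0.0329]
eef_rot: [0.002, 1.0, -0.0, 0.0]
contact_force: [1.5, -2.0, 1.9]
opening: 0.134
finger_force: 15.0
```

```bash
python3 -m handwheel '[[0,0,0.008,0,0,0,0],[0,0,0.016,0,0,0,0],[0,0,0.023,0,0,0,0],[0,0,0.028,0,0,0,0],[0,0,0.031,0,0,0,0],[0,0,0.031,0,0,0,0]]'; python3 -m handwheel '[[0,0,0.001,0,0,0,0],[0,0,0.002,0,0,0,0],[0,0,0.002,0,0,0,0]]';python3 -m handwheel '[[0,0,0.001,0,0,0,0],[0,0,0.002,0,0,0,0],[0,0,0.002,0,0,0,0]]'
```

```text
clock: 4.35
tool_pos: [0.5899, -0.1011, 0.0329]
eef_rot: [0.001, 1.0, 0.0, 0.0]
contact_force: [-0.4, -0.4, 4.5]
opening: 0.135
finger_force: 15.0
clock: 4.65
tool_pos: [0.5899, -0.1008, 0.0329]
eef_rot: [0.002, 1.0, -0.0, 0.0]
contact_force: [0.8, -2.9, 5.6]
opening: 0.131
finger_force: 15.0
clock: 4.95
tool_pos: [0.5898, -0.0991, 0.0329]
eef_rot: [0.002, 1.0, -0.0, 0.0]
contact_force: [-0.0, -3.7, 5.2]
opening: 0.136
finger_force: 15.0
```

```bash
python3 -m handwheel '[[0,0,0.001,0,0,0,0],[0,0,0.002,0,0,0,0],[0,0,0.002,0,0,0,0]]';python3 -m handwheel '[[0,0,0.001,0,0,0,0],[0,0,0.002,0,0,0,0],[0,0,0.002,0,0,0,0]]';python3 -m handwheel '[[0,0,0.001,0,0,0,0],[0,0,0.002,0,0,0,0],[0,0,0.002,0,0,0,0]]'
```

```text
clock: 5.25
tool_pos: [0.5898, -0.0971, 0.0329]
eef_rot: [0.002, 1.0, -0.0, 0.0]
contact_force: [-0.7, -3.1, 5.4]
opening: 0.139
finger_force: 15.0
clock: 5.55
tool_pos: [0.5898, -0.0963, 0.0329]
eef_rot: [0.002, 1.0, -0.001, 0.0]
contact_force: [0.2, -6.6, 4.9]
opening: 0.134
finger_force: 15.0
clock: 5.85
tool_pos: [0.5897, -0.0962, 0.0329]
eef_rot: [0.003, 1.0, -0.002, -0.0]
contact_force: [-0.2, -8.4, 4.8]
opening: 0.136
finger_force: 15.0
```

```bash
python3 -m handwheel '[[0.4,0,0,0,0,0,0],[0.4,0,0,0,0,0,0],[0.4,0,0,0,0,0,0],[0.4,0,0,-0.03,0,0,0],[0.4,0,0,-0.07,0,0,0],[0.4,0,0,-0.11,0,0,0],[0.4,0,0,-0.15,0,0,0],[0.4,0,0.03,-0.18,0,0,0],[0.4,0,0.06,-0.2,0,0,0],[0.4,0,0.06,-0.2,0,0,0]]'; cat > look.py <<'E'
import sys
from h import *
from plant import *
n=sys.argv[1]; s=get_state(); c=camera_params('wrist'); p,d=snapshot('wrist'); np.savez(n+'.npz',p=p,d=d,**c); cv2.imwrite(f'pics/{n}.png',p[:,:,::-1])
print(s['q'].round(3),s['tool_pos'].round(4),R.from_quat(s['eef_rot']).as_matrix().round(3).tolist())
E
python3 look.py w2
```

```text
clock: 6.85
tool_pos: [0.5916, -0.0247, 0.2359]
eef_rot: [-0.003, 1.0, 0.003, 0.003]
contact_force: [0.3, -0.1, -0.4]
opening: 0.401
finger_force: 0.0
[ 0.169  0.658 -0.349  1.673  0.275  0.852  1.283] [ 0.5916 -0.0247  0.2359] [[-1.0, -0.006, 0.006], [-0.006, 1.0, 0.006], [-0.006, 0.006, -1.0]]
```

View pics/w2.png

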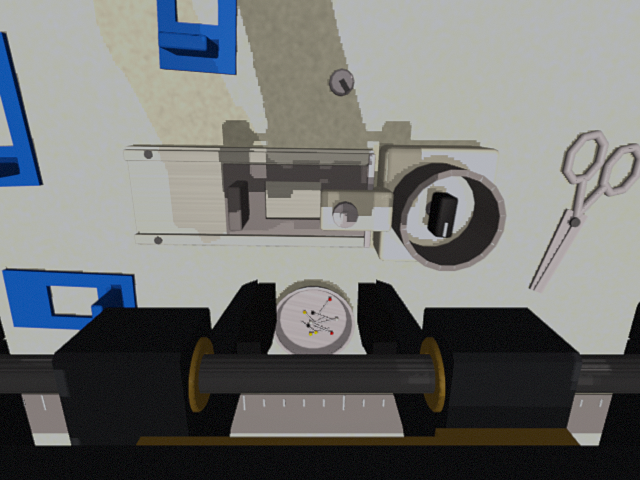

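The pallet now reaches the stop at (371,165). The tab is at (237,205) and the knob bar at (443,214) inside the guard. I'll measure both from this second view.

```bash
cat > m2.py <<'E'
import sys
from h import *
c=dict(np.load('w2.npz')); p,d=c['p'],c['d']; W=cloud(d,c); Z=W[:,:,2]; g=p.astype(int).sum(2)
v,u=np.mgrid[:480,:640]
def roi(a,b,e,f): return (u>a)&(u<b)&(v>e)&(v<f)&(d>0)
def rect(n,m):
    m,ce,s=blob(m); z=np.median(Z[m]); pts=np.array([ray(q,z,c)[:2] for q in np.argwhere(m)[:,::-1]],np.float32)*1000
    r=cv2.minAreaRect(pts); print(n,s[4],'z',round(float(z),4),np.round(r[0],1),np.round(r[1],1),round(r[2],2))
rect('tab',roi(215,260,170,245)&(Z>.055)&(Z<.07))
rect('knob',roi(420,470,180,245)&(Z>.076)&(Z<.086)&(g<250))
m=roi(385,510,150,280)&(Z>.088)&(Z<.1); q=W[m][:,:2]
A=np.c_[q,np.ones(len(q))]; s=np.linalg.lstsq(A,(q**2).sum(1),rcond=None)[0]; ctr=s[:2]/2; print('rim',len(q),ctr,np.sqrt(s[2]+ctr@ctr),np.median(Z[m]))
# slab/pallet/stop profile along bed at upper strip
for r in(172,178,184,228,232): print(r,[(k,int(1000*W[r,k,1]),round(1000*Z[r,k]),g[r,k]) for k in (*range(216,230,2),*range(360,380,2))])
for lo,hi in((140,165),(230,250)):
    mm=roi(135,370,lo,hi)&(Z>.019)&(Z<.0225); P=W[mm]; print('rail',len(P),np.polyfit(P[:,1],P[:,0],1))
E
python3 m2.py
```

```text
tab 650 z 0.0619 [590.6 -94.9] [13.  39.9] 89.46
knob 702 z 0.0809 [592.3  84.2] [15.9 35.7] 86.55
rim 2640 [0.59271431 0.08529472] 0.03951916645354625 0.09489923257716595
172 [(216, -122, 15, np.int64(503)), (218, -120, 15, np.int64(501)), (220, -117, 16, np.int64(504)), (222, -116, 15, np.int64(275)), (224, -112, 20, np.int64(184)), (226, -110, 21, np.int64(192)), (228, -108, 21, np.int64(188)), (360, 18, 21, np.int64(191)), (362, 20, 20, np.int64(243)), (364, 22, 21, np.int64(253)), (366, 24, 21, np.int64(237)), (368, 26, 22, np.int64(409)), (370, 27, 25, np.int64(554)), (372, 30, 23, np.int64(544)), (374, 32, 23, np.int64(359)), (376, 37, 1, np.int64(292)), (378, 38, 9, np.int64(198))]
178 [(216, -122, 15, np.int64(508)), (218, -120, 16, np.int64(510)), (220, -118, 15, np.int64(516)), (222, -116, 15, np.int64(297)), (224, -113, 20, np.int64(181)), (226, -111, 21, np.int64(185)), (228, -109, 21, np.int64(197)), (360, 18, 23, np.int64(190)), (362, 21, 20, np.int64(260)), (364, 22, 21, np.int64(255)), (366, 24, 22, np.int64(213)), (368, 26, 24, np.int64(308)), (370, 28, 24, np.int64
[... 1079 characters left out ...]
.int64(542)), (374, 28, 63, np.int64(548)), (376, 29, 64, np.int64(551)), (378, 31, 64, np.int64(551))]
232 [(216, -126, 14, np.int64(510)), (218, -124, 14, np.int64(510)), (220, -122, 16, np.int64(508)), (222, -120, 15, np.int64(510)), (224, -118, 15, np.int64(550)), (226, -116, 15, np.int64(483)), (228, -112, 22, np.int64(353)), (360, 21, 22, np.int64(412)), (362, 23, 22, np.int64(409)), (364, 25, 21, np.int64(317)), (366, 27, 23, np.int64(547)), (368, 29, 23, np.int64(529)), (370, 31, 24, np.int64(467)), (372, 36, 1, np.int64(478)), (374, 37, 8, np.int64(175)), (376, 37, 19, np.int64(185)), (378, 38, 30, np.int64(187))]
rail 2415 [0.00875298 0.5503479 ]
rail 2596 [-0.0070778   0.63086101]
```

The tab-to-knob distance is 180 mm and there is no gap at the stop, so the pallet is home. Next I'll swing the wrist half a turn counterclockwise, for maximum clockwise travel, over the knob.

```bash
python3 -m handwheel '[[0.28,0,0.02,0,0,0,-0.15],[0.28,0,0.04,0,0,0,-0.3],[0.28,0,0.06,0,0,0,-0.45],[0.28,0,0.08,0,0,0,-0.6],[0.28,0,0.1,0,0,0,-0.75],[0.28,0,0.11,0,0,0,-0.9],[0.28,0,0.11,0,0,0,-1.05],[0.28,0,0.11,0,0,0,-1.2],[0.28,0,0.11,0,0,0,-1.35],[0.28,0,0.11,0,0,0,-1.5]]'; python3 -m handwheel '[[0.28,0,0,0,0,0,-0.15],[0.28,0,0,0,0,0,-0.3],[0.28,0,0,0,0,0,-0.45],[0.28,0,0,0,0,0,-0.6],[0.28,0,0,0,0,0,-0.75],[0.28,0,0,0,0,0,-0.9],[0.28,0,0,0,0,0,-1.05],[0.28,0,0,0,0,0,-1.2],[0.28,0,0,0,0,0,-1.35],[0.28,0,0,0,0,0,-1.5]]'; python3 -m handwheel '[[0.28,0,0,0.03,0,0,-0.05],[0.28,0,0,0.06,0,0,-0.05],[0.28,0,0,0.08,0,0,-0.05],[0.28,0,0,0.09,0,0,-0.05],[0.28,0,0,0.09,0,0,-0.05]]'
python3 look.py w3; python3 - <<'E'
from h import *
from plant import *
s=get_state(); r=R.from_quat(s['eef_rot']); y=r.apply([0,1,0]); print('tool y angle',np.degrees(np.arctan2(y[1],y[0])),'target -93.4'); print(r.inv().apply(np.array([.5925,.0848,.0513])-s['tool_pos']))
E
```

```text
clock: 7.9
tool_pos: [0.5895, 0.0764, 0.231]
eef_rot: [-0.683, 0.731, 0.001, -0.001]
contact_force: [-0.6, -0.2, 0.1]
opening: 0.278
finger_force: 0.0
clock: 8.9
tool_pos: [0.5137, 0.119, 0.1789]
eef_rot: [0.971, -0.23, 0.071, 0.008]
contact_force: [0.5, -0.1, 0.5]
opening: 0.282
finger_force: 0.0
clock: 9.4
tool_pos: [0.526, 0.1146, 0.0897]
eef_rot: [0.976, -0.207, 0.07, 0.01]
contact_force: [-0.6, 0.4, 1.3]
opening: 0.285
finger_force: 0.0
[ 0.335  1.226 -1.405  2.029  1.457  1.335  2.631] [0.526  0.1146 0.0897] [[0.904, -0.406, 0.132], [-0.403, -0.914, -0.048], [0.14, -0.01, -0.99]]
tool y angle -113.93095713432898 target -93.4
[0.06629743 0.00157561 0.04967642]
```

View pics/w3.png

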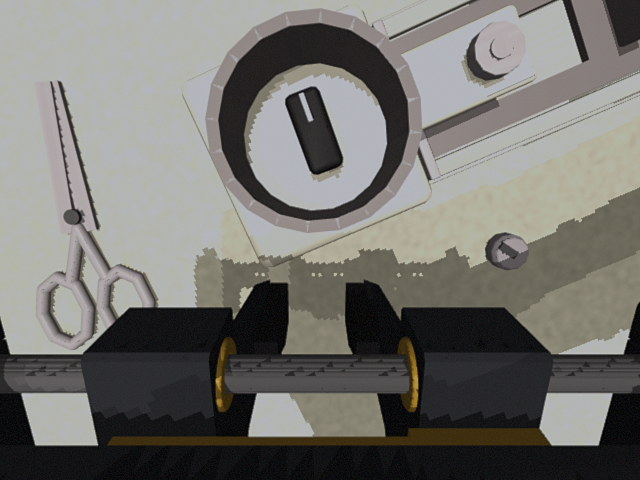

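The sign was the other way: counterclockwise raises q7, which hit its limit and tilted the tool. The view shows the knob at (315,130) still untouched, with the fingers outside the guard at (265,320) and (360,320). I'll raise the tool and turn back clockwise.

```bash
python3 -m handwheel '[[0.28,0,0,-0.04,0,0,0],[0.28,0,0,-0.08,0,0,0],[0.28,0,0,-0.12,0,0,0],[0.28,0,0,-0.14,0,0,0.1],[0.28,0,0,-0.14,0,0,0.25],[0.28,0,0,-0.14,0,0,0.4],[0.28,0,0,-0.14,0,0,0.55],[0.28,0,0,-0.14,0,0,0.7],[0.28,0,0,-0.14,0,0,0.85],[0.28,0,0,-0.14,0,0,1]]'; cat > rel.py <<'E'
import sys
from h import *
from plant import *
x,y,z,a=map(float,sys.argv[1:5]); s=get_state(); r=R.from_quat(s['eef_rot']); a=np.radians(a)
ty=np.array([np.cos(a),np.sin(a),0]); tz=np.array([0,0,-1]); T=R.from_matrix(np.c_[np.cross(ty,tz),ty,tz])
print(s['q'].round(3),'shift',r.inv().apply(np.array([x,y,z])-s['tool_pos']).round(4),'rot',(r.inv()*T).as_rotvec().round(4))
E
python3 rel.py .5925 .0848 .16 86.6;python3 rel.py .5925 .0848 .16 179
```

```text
clock: 10.45
tool_pos: [0.5079, 0.1226, 0.2316]
eef_rot: [0.755, -0.651, 0.067, -0.028]
contact_force: [0.5, -0.4, 0.7]
opening: 0.277
finger_force: 0.0
[ 0.342  0.857 -1.341  1.967  1.096  1.173  1.828] shift [ 0.0446 -0.068   0.0842] rot [-0.1519  0.0676  1.7739]
[ 0.342  0.857 -1.341  1.967  1.096  1.173  1.828] shift [ 0.0446 -0.068   0.0842] rot [-0.1346 -0.055   0.1644]
```

```bash
python3 -m handwheel '[[0.28,0.01,-0.014,0.01,-0.03,0.014,0.14],[0.28,0.02,-0.028,0.02,-0.03,0.014,0.28],[0.28,0.03,-0.042,0.03,-0.045,0.02,0.42],[0.28,0.04,-0.056,0.035,-0.06,0.027,0.56],[0.28,0.044,-0.068,0.04,-0.07,0.032,0.7],[0.28,0.044,-0.068,0.04,-0.084,0.038,0.84],[0.28,0.044,-0.068,0.04,-0.1,0.044,0.98],[0.28,0.044,-0.068,0.04,-0.11,0.05,1.12],[0.28,0.044,-0.068,0.04,-0.125,0.056,1.26],[0.28,0.044,-0.068,0.04,-0.137,0.061,1.4]]'; python3 rel.py .5925 .0848 .16 86.6
```

```text
clock: 11.45
tool_pos: [0.5866, 0.0882, 0.2037]
eef_rot: [-0.156, 0.988, -0.013, -0.002]
contact_force: [-0.8, 0.9, -0.8]
opening: 0.28
finger_force: 0.0
[ 0.298  0.887 -1.049  1.675  0.868  1.127  0.869] shift [-0.0049 -0.0039  0.0438] rot [-0.0272 -0.003   0.3735]
```

```bash
python3 -m handwheel '[[0.28,-0.005,-0.004,0.02,-0.01,0,0.14],[0.28,-0.005,-0.004,0.044,-0.02,-0.003,0.28],[0.28,-0.005,-0.004,0.044,-0.027,-0.003,0.373],[0.28,-0.005,-0.004,0.044,-0.027,-0.003,0.373],[0.28,-0.005,-0.004,0.044,-0.027,-0.003,0.373]]'; python3 rel.py .5925 .0848 .0513 86.6; python3 rel.py .5925 .0848 .0513 86.6;python3 look.py w4; sed -i "s/w2.npz/w4.npz/" m2.py; python3 - <<'E'
from h import *
c=dict(np.load('w4.npz')); p,d=c['p'],c['d']; W=cloud(d,c); Z=W[:,:,2]
for n,a,b in(('rim',.09,.1),('knob',.078,.084)):
    m=(abs(Z-(a+b)/2)<(b-a)/2)&(abs(W[:,:,0]-.5925)<.045)&(abs(W[:,:,1]-.085)<.045)&(d>0)
    if n=='knob': m&=np.hypot(W[:,:,0]-.5925,W[:,:,1]-.085)<.03
    q=(W[m][:,:2]*1000).astype(np.float32); print(n,len(q))
    if n=='rim':
        A=np.c_[q,np.ones(len(q))]; s=np.linalg.lstsq(A,(q**2).sum(1),rcond=None)[0]; ctr=s[:2]/2; print(ctr,np.sqrt(s[2]+ctr@ctr))
    else: print(cv2.minAreaRect(q))
E
```

```text
clock: 11.95
tool_pos: [0.5928, 0.0846, 0.1597]
eef_rot: [0.026, 1.0, -0.0, 0.0]
contact_force: [-0.2, 1.5, -0.5]
opening: 0.28
finger_force: 0.0
[ 0.274  0.917 -0.943  1.7    0.87   1.     0.526] shift [0.0004 0.0002 0.1084] rot [-0.0009  0.0003  0.0082]
[ 0.274  0.917 -0.943  1.7    0.87   1.     0.526] shift [0.0004 0.0002 0.1084] rot [-0.0009  0.0003  0.0082]
[ 0.274  0.917 -0.943  1.7    0.87   1.     0.526] [0.5928 0.0846 0.1597] [[-0.999, 0.051, 0.0], [0.051, 0.999, -0.001], [-0.0, -0.001, -1.0]]
rim 3231
[592.67853544  86.12187786] 39.42683648787672
knob 1275
((592.9085693359375, 86.0835952758789), (15.910819053649902, 35.6368522644043), 86.1087875366211)
```

View pics/w4.png

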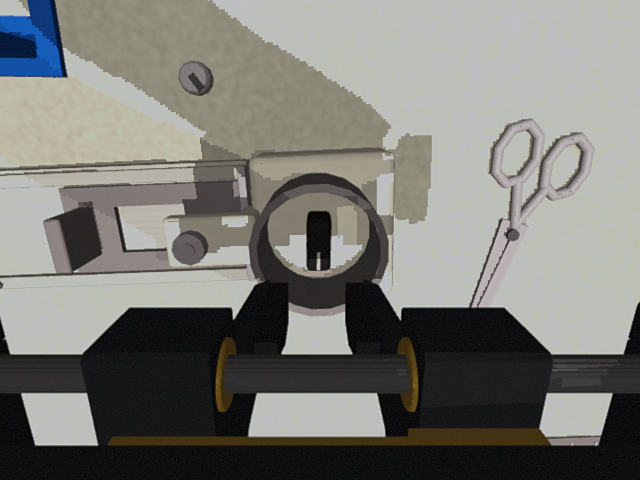

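The view shows the knob at (318,240) centred under the fingers (fingertips at columns 265 and 370), with the stem at (190,248) and the pallet still home. I'll descend and check for contact before gripping.

```bash
python3 -m handwheel '[[0.28,0,0.001,0.03,0,0,0.015],[0.28,0,0.001,0.05,0,0,0.015],[0.28,0,0.001,0.062,0,0,0.015],[0.28,0,0.001,0.074,0,0,0.015],[0.28,0,0.001,0.084,0,0,0.015],[0.28,0,0.001,0.093,0,0,0.015],[0.28,0,0.001,0.1,0,0,0.015],[0.28,0,0.001,0.106,0,0,0.015],[0.28,0,0.001,0.106,0,0,0.015]]' 10;python3 -m handwheel '[[0,0,0,0,0,0,0],[0,0,0,0,0,0,0],[0,0,0,0,0,0,0],[0,0,0,0,0,0,0],[0,0,0,0,0,0,0]]'; python3 rel.py .5925 .0855 .0523 86.1; python3 -c "
from plant import *
print(get_state()['moment'])"
```

```text
clock: 12.9
tool_pos: [0.5921, 0.0844, 0.0516]
eef_rot: [0.035, 0.999, -0.001, -0.001]
contact_force: [-0.3, 0.5, -0.6]
opening: 0.282
finger_force: 0.0
clock: 13.4
tool_pos: [0.5926, 0.0858, 0.0526]
eef_rot: [0.034, 0.999, 0.0, -0.0]
contact_force: [0.9, 5.5, -1.5]
opening: 0.18
finger_force: 10.0
[ 0.22   1.054 -0.83   1.75   1.033  0.843  0.387] shift [ 0.0001 -0.0003  0.0003] rot [ 0.0001 -0.0008 -0.0005]
[ 0.82038169 -0.16764642  0.09031849]
```

```bash
cat > mo.py <<'E'
from plant import *
from scipy.spatial.transform import Rotation as R
import numpy as np
s=get_state(); y=R.from_quat(s['eef_rot']).apply([0,1,0]); print('ang %.3f Mz %.3f tau7 %.3f'%(np.arctan2(y[1],y[0]),s['moment'][2],s['joint_torque'][6]),s['contact_force'].round(1),'op %.3f'%s['opening'],'F',s['finger_force'],'q7 %.2f'%s['q'][6],'t',s['clock'].round(2) if hasattr(s['clock'],'round') else s['clock'])
E
python3 -m handwheel '[[0,0,0.0008,0,0,0,0],[0,0,0.0008,0,0,0,0],[0,0,0.0008,0,0,0,0]]' 40 >/dev/null; python3 mo.py
python3 -m handwheel '[[0,0,0,0,0,0,0.03]]'>/dev/null; python3 mo.py
python3 -m handwheel '[[0,0,0,0,0,0,0.03]]'>/dev/null; python3 mo.py
python3 -m handwheel '[[0,0,0,0,0,0,0.03]]'>/dev/null; python3 mo.py
python3 -m handwheel '[[0,0,0,0,0,0,0.03]]'>/dev/null; python3 mo.py
python3 -m handwheel '[[0,0,0,0,0,0,0.03]]'>/dev/null; python3 mo.py
python3 -m handwheel '[[0,0,0,0,0,0,0.03]]'>/dev/null; python3 mo.py
python3 -m handwheel '[[0,0,0,0,0,0,0.03]]'>/dev/null; python3 mo.py
```

```text
ang 1.502 Mz 0.130 tau7 -0.112 [ 0.   3.  -0.6] op 0.176 F 40.00029595568776 q7 0.39 t 13.7
ang 1.471 Mz 0.331 tau7 0.211 [0.5 3.5 1.1] op 0.177 F 39.99971299432218 q7 0.36 t 13.8
ang 1.440 Mz 0.206 tau7 0.042 [-0.6  3.9  1. ] op 0.178 F 39.99994156882167 q7 0.33 t 13.9
ang 1.409 Mz 0.232 tau7 0.020 [0.7 3.8 2.3] op 0.179 F 39.99993712641299 q7 0.30 t 14.0
ang 1.379 Mz 0.241 tau7 0.018 [1.  5.2 1.5] op 0.182 F 40.00012164004147 q7 0.28 t 14.1
ang 1.349 Mz 0.246 tau7 0.017 [0.2 4.5 1.9] op 0.177 F 40.000208616256714 q7 0.25 t 14.2
ang 1.319 Mz 0.300 tau7 0.016 [0.9 3.6 3.7] op 0.176 F 40.000242814421654 q7 0.22 t 14.3
ang 1.289 Mz 0.225 tau7 0.015 [0.1 5.3 2.8] op 0.174 F 40.000308165326715 q7 0.20 t 14.4
```

```bash

python3 -m handwheel '[[0,0,0,0,0,0,0.03]]'>/dev/null; python3 mo.py >>log
python3 -m handwheel '[[0,0,0,0,0,0,0.03]]'>/dev/null; python3 mo.py >>log
python3 -m handwheel '[[0,0,0,0,0,0,0.03]]'>/dev/null; python3 mo.py >>log
python3 -m handwheel '[[0,0,0,0,0,0,0.03]]'>/dev/null; python3 mo.py >>log
python3 -m handwheel '[[0,0,0,0,0,0,0.03]]'>/dev/null; python3 mo.py >>log
python3 -m handwheel '[[0,0,0,0,0,0,0.03]]'>/dev/null; python3 mo.py >>log
python3 -m handwheel '[[0,0,0,0,0,0,0.03]]'>/dev/null; python3 mo.py >>log
python3 -m handwheel '[[0,0,0,0,0,0,0.03]]'>/dev/null; python3 mo.py >>log
python3 -m handwheel '[[0,0,0,0,0,0,0.03]]'>/dev/null; python3 mo.py >>log
python3 -m handwheel '[[0,0,0,0,0,0,0.03]]'>/dev/null; python3 mo.py >>log
python3 -m handwheel '[[0,0,0,0,0,0,0.03]]'>/dev/null; python3 mo.py >>log
python3 -m handwheel '[[0,0,0,0,0,0,0.03]]'>/dev/null; python3 mo.py >>log
cat log
```

```text
ang 1.259 Mz 0.297 tau7 0.014 [-0.6  5.   2.9] op 0.180 F 40.00036985613406 q7 0.17 t 14.5
ang 1.229 Mz 0.225 tau7 0.013 [0.6 6.1 3.8] op 0.177 F 40.00037586316466 q7 0.14 t 14.6
ang 1.199 Mz 0.285 tau7 0.013 [1.  4.5 3.8] op 0.178 F 40.000443225726485 q7 0.12 t 14.7
ang 1.169 Mz 0.239 tau7 0.012 [0.8 6.1 4.4] op 0.174 F 40.00038701109588 q7 0.09 t 14.8
ang 1.139 Mz 0.212 tau7 0.011 [-0.   5.1  3.1] op 0.177 F 40.0004103127867 q7 0.06 t 14.9
ang 1.109 Mz 0.250 tau7 0.011 [1.  5.2 3.1] op 0.175 F 40.000438559800386 q7 0.04 t 15.0
ang 1.079 Mz 0.281 tau7 0.010 [0.5 5.4 3. ] op 0.175 F 40.000459933653474 q7 0.01 t 15.1
ang 1.049 Mz 0.214 tau7 0.009 [1.1 4.9 3.1] op 0.180 F 40.000411067157984 q7 -0.02 t 15.2
ang 1.019 Mz 0.246 tau7 0.008 [0.5 5.4 3.2] op 0.176 F 40.00035921111703 q7 -0.04 t 15.3
ang 0.989 Mz 0.270 tau7 0.008 [1.6 5.8 2.2] op 0.175 F 40.000286009162664 q7 -0.07 t 15.4
ang 0.959 Mz 0.201 tau7 0.007 [1.1 6.1 3. ] op 0.175 F 40.00034141354263 q7 -0.09 t 15.5
ang 0.929 Mz 0.256 tau7 0.006 [0.5 5.1 3.1] op 0.174 F 40.000264439731836 q7 -0.12 t 15.6
```

```bash

python3 -m handwheel '[[0,0,0,0,0,0,0.03]]'>/dev/null; python3 mo.py >>log
python3 -m handwheel '[[0,0,0,0,0,0,0.03]]'>/dev/null; python3 mo.py >>log
python3 -m handwheel '[[0,0,0,0,0,0,0.03]]'>/dev/null; python3 mo.py >>log
python3 -m handwheel '[[0,0,0,0,0,0,0.03]]'>/dev/null; python3 mo.py >>log
python3 -m handwheel '[[0,0,0,0,0,0,0.03]]'>/dev/null; python3 mo.py >>log
python3 -m handwheel '[[0,0,0,0,0,0,0.03]]'>/dev/null; python3 mo.py >>log
python3 -m handwheel '[[0,0,0,0,0,0,0.03]]'>/dev/null; python3 mo.py >>log
python3 -m handwheel '[[0,0,0,0,0,0,0.03]]'>/dev/null; python3 mo.py >>log
python3 -m handwheel '[[0,0,0,0,0,0,0.03]]'>/dev/null; python3 mo.py >>log
python3 -m handwheel '[[0,0,0,0,0,0,0.03]]'>/dev/null; python3 mo.py >>log
python3 -m handwheel '[[0,0,0,0,0,0,0.03]]'>/dev/null; python3 mo.py >>log
python3 -m handwheel '[[0,0,0,0,0,0,0.03]]'>/dev/null; python3 mo.py >>log
tail -12 log
```

```text
ang 0.899 Mz 0.251 tau7 0.006 [1.3 5.  1.6] op 0.178 F 40.00021778047085 q7 -0.15 t 15.7
ang 0.869 Mz 0.309 tau7 0.005 [0.7 4.8 2.2] op 0.175 F 40.000211019068956 q7 -0.17 t 15.8
ang 0.839 Mz 0.299 tau7 0.004 [0.7 5.9 2. ] op 0.178 F 40.000013345852494 q7 -0.20 t 15.9
ang 0.809 Mz 0.297 tau7 0.003 [1.4 5.7 3.6] op 0.175 F 39.999989960342646 q7 -0.22 t 16.0
ang 0.779 Mz 0.231 tau7 0.003 [0.9 5.8 1.9] op 0.176 F 40.00010342337191 q7 -0.25 t 16.1
ang 0.749 Mz 0.260 tau7 0.002 [1.  5.8 2.9] op 0.174 F 40.00004251487553 q7 -0.27 t 16.2
ang 0.719 Mz 0.221 tau7 0.001 [2.  6.5 2.5] op 0.181 F 40.000009909272194 q7 -0.30 t 16.3
ang 0.689 Mz 0.287 tau7 0.000 [1.4 5.8 1.7] op 0.176 F 40.00010923482478 q7 -0.32 t 16.4
ang 0.659 Mz 0.264 tau7 -0.001 [1.9 6.2 2.2] op 0.177 F 39.99988907016814 q7 -0.35 t 16.5
ang 0.629 Mz 0.245 tau7 -0.001 [1.7 6.2 1.8] op 0.176 F 39.9999182112515 q7 -0.38 t 16.6
ang 0.600 Mz 0.243 tau7 -0.002 [1.6 5.6 1.8] op 0.177 F 39.999814135953784 q7 -0.40 t 16.7
ang 0.569 Mz 0.229 tau7 -0.003 [1.9 6.3 1.6] op 0.183 F 39.99979077838361 q7 -0.43 t 16.8
```

Still flat at about 0.25 N·m, so no bite after 0.93 rad. I'll continue.

```bash

python3 -m handwheel '[[0,0,0,0,0,0,0.03]]'>/dev/null; python3 mo.py >>log
python3 -m handwheel '[[0,0,0,0,0,0,0.03]]'>/dev/null; python3 mo.py >>log
python3 -m handwheel '[[0,0,0,0,0,0,0.03]]'>/dev/null; python3 mo.py >>log
python3 -m handwheel '[[0,0,0,0,0,0,0.03]]'>/dev/null; python3 mo.py >>log
python3 -m handwheel '[[0,0,0,0,0,0,0.03]]'>/dev/null; python3 mo.py >>log
python3 -m handwheel '[[0,0,0,0,0,0,0.03]]'>/dev/null; python3 mo.py >>log
python3 -m handwheel '[[0,0,0,0,0,0,0.03]]'>/dev/null; python3 mo.py >>log
python3 -m handwheel '[[0,0,0,0,0,0,0.03]]'>/dev/null; python3 mo.py >>log
python3 -m handwheel '[[0,0,0,0,0,0,0.03]]'>/dev/null; python3 mo.py >>log
python3 -m handwheel '[[0,0,0,0,0,0,0.03]]'>/dev/null; python3 mo.py >>log
python3 -m handwheel '[[0,0,0,0,0,0,0.03]]'>/dev/null; python3 mo.py >>log
python3 -m handwheel '[[0,0,0,0,0,0,0.03]]'>/dev/null; python3 mo.py >>log
tail -12 log
```

```text
ang 0.540 Mz 0.250 tau7 -0.004 [2.1 5.7 2. ] op 0.176 F 39.99977228231728 q7 -0.45 t 16.9
ang 0.509 Mz 0.253 tau7 -0.005 [1.5 4.9 2.2] op 0.180 F 39.99976214021444 q7 -0.47 t 17.0
ang 0.479 Mz 0.304 tau7 -0.006 [1.6 6.3 0.5] op 0.176 F 39.99968245625496 q7 -0.50 t 17.1
ang 0.450 Mz 0.220 tau7 -0.006 [2.4 6.  0.9] op 0.178 F 39.99976381659508 q7 -0.52 t 17.2
ang 0.419 Mz 0.243 tau7 -0.007 [1.6 5.6 1.6] op 0.176 F 39.999695252627134 q7 -0.55 t 17.3
ang 0.389 Mz 0.241 tau7 -0.008 [2.3 6.1 0.9] op 0.182 F 39.99965979717672 q7 -0.57 t 17.4
ang 0.359 Mz 0.210 tau7 -0.009 [2.  6.1 0.5] op 0.177 F 39.99968932941556 q7 -0.60 t 17.5
ang 0.329 Mz 0.248 tau7 -0.010 [1.7 6.2 1.3] op 0.179 F 39.999752724543214 q7 -0.62 t 17.6
ang 0.299 Mz 0.246 tau7 -0.011 [0.9 5.7 1.3] op 0.177 F 39.99964781105518 q7 -0.65 t 17.7
ang 0.270 Mz 0.287 tau7 -0.024 [2.3 6.1 0.5] op 0.176 F 39.99956748448312 q7 -0.67 t 17.8
ang 0.240 Mz 0.258 tau7 -0.032 [2.5 5.9 1.5] op 0.176 F 39.999589025974274 q7 -0.69 t 17.9
ang 0.210 Mz 0.322 tau7 -0.039 [2.3 6.  0.5] op 0.178 F 39.99952470883727 q7 -0.72 t 18.0
```

The joint-7 torque shows the bite clearly, at angle about 0.29. I'll continue to roughly 10 N.

```bash

python3 -m handwheel '[[0,0,0,0,0,0,0.03]]'>/dev/null; python3 mo.py >>log
python3 -m handwheel '[[0,0,0,0,0,0,0.03]]'>/dev/null; python3 mo.py >>log
python3 -m handwheel '[[0,0,0,0,0,0,0.03]]'>/dev/null; python3 mo.py >>log
python3 -m handwheel '[[0,0,0,0,0,0,0.03]]'>/dev/null; python3 mo.py >>log
python3 -m handwheel '[[0,0,0,0,0,0,0.03]]'>/dev/null; python3 mo.py >>log
python3 -m handwheel '[[0,0,0,0,0,0,0.03]]'>/dev/null; python3 mo.py >>log
python3 -m handwheel '[[0,0,0,0,0,0,0.03]]'>/dev/null; python3 mo.py >>log
python3 -m handwheel '[[0,0,0,0,0,0,0.03]]'>/dev/null; python3 mo.py >>log
python3 -m handwheel '[[0,0,0,0,0,0,0.03]]'>/dev/null; python3 mo.py >>log
python3 -m handwheel '[[0,0,0,0,0,0,0.03]]'>/dev/null; python3 mo.py >>log
python3 -m handwheel '[[0,0,0,0,0,0,0.03]]'>/dev/null; python3 mo.py >>log
tail -11 log
```

```text
ang 0.180 Mz 0.298 tau7 -0.047 [2.2 6.4 1. ] op 0.177 F 39.99951062723994 q7 -0.74 t 18.1
ang 0.150 Mz 0.311 tau7 -0.055 [2.2 6.4 0.4] op 0.181 F 39.999438654631376 q7 -0.77 t 18.2
ang 0.120 Mz 0.316 tau7 -0.063 [1.9 6.  0.6] op 0.179 F 39.99942999333143 q7 -0.79 t 18.3
ang 0.090 Mz 0.325 tau7 -0.071 [2.8 5.8 0.1] op 0.176 F 39.99941180460155 q7 -0.81 t 18.4
ang 0.060 Mz 0.279 tau7 -0.079 [2.1 6.3 0.1] op 0.175 F 39.9993815459311 q7 -0.84 t 18.5
ang 0.030 Mz 0.279 tau7 -0.086 [ 2.6  5.8 -0.1] op 0.178 F 39.99949291348457 q7 -0.86 t 18.6
ang -0.000 Mz 0.316 tau7 -0.094 [3.4 6.9 0.6] op 0.179 F 39.99938864260912 q7 -0.88 t 18.7
ang -0.030 Mz 0.352 tau7 -0.102 [2.9 5.8 0.9] op 0.183 F 39.99935262836516 q7 -0.91 t 18.8
ang -0.060 Mz 0.384 tau7 -0.110 [2.8 5.5 1. ] op 0.180 F 39.999322229996324 q7 -0.93 t 18.9
ang -0.090 Mz 0.386 tau7 -0.118 [3.1 6.3 0.7] op 0.181 F 39.99932337552309 q7 -0.95 t 19.0
ang -0.120 Mz 0.323 tau7 -0.126 [3.8 6.7 0.1] op 0.173 F 39.99925506301224 q7 -0.97 t 19.1
```

```bash

python3 -m handwheel '[[0,0,0,0,0,0,0.03]]'>/dev/null; python3 mo.py
python3 -m handwheel '[[0,0,0,0,0,0,0.03]]'>/dev/null; python3 mo.py
python3 -m handwheel '[[0,0,0,0,0,0,0.03]]'>/dev/null; python3 mo.py
python3 -m handwheel '[[0,0,0,0,0,0,0.03]]'>/dev/null; python3 mo.py
python3 -m handwheel '[[0,0,0,0,0,0,0.03]]'>/dev/null; python3 mo.py
python3 -m handwheel '[[0,0,0,0,0,0,0.03]]'>/dev/null; python3 mo.py
python3 -m handwheel '[[0,0,0,0,0,0,0.02],[0,0,0,0,0,0,0.02],[0,0,0,0,0,0,0.02]]'>/dev/null; python3 mo.py
```

```text
ang -0.150 Mz 0.372 tau7 -0.134 [ 2.6  6.3 -0.7] op 0.180 F 39.99919826164842 q7 -1.00 t 19.2
ang -0.180 Mz 0.402 tau7 -0.141 [ 3.5  6.  -0.4] op 0.182 F 39.999203737825155 q7 -1.02 t 19.3
ang -0.210 Mz 0.409 tau7 -0.149 [ 3.3  6.4 -0.2] op 0.175 F 39.99927772209048 q7 -1.04 t 19.4
ang -0.240 Mz 0.380 tau7 -0.157 [3.2 5.6 0.8] op 0.176 F 39.99914006330073 q7 -1.06 t 19.5
ang -0.270 Mz 0.429 tau7 -0.165 [ 3.2  5.6 -0.5] op 0.180 F 39.99915808439255 q7 -1.09 t 19.6
ang -0.300 Mz 0.424 tau7 -0.172 [ 3.6  5.7 -0.4] op 0.181 F 39.999232487753034 q7 -1.11 t 19.7
ang -0.319 Mz 0.342 tau7 -0.315 [3.3 6.2 0.3] op 0.179 F 40.000111889094114 q7 -1.12 t 20.0
```

Now at about 14.6 N by both torque and angle. I'll open a little, wait, and lift straight out.

```bash
python3 -m handwheel '[[0.28,0,0,0,0,0,0],[0.28,0,0,0,0,0,0],[0.28,0,0,0,0,0,0],[0.28,0,0,0,0,0,0]]'; python3 -m handwheel '[[0.28,0,0,-0.01,0,0,0],[0.28,0,0,-0.025,0,0,0],[0.28,0,0,-0.045,0,0,0],[0.28,0,0,-0.07,0,0,0],[0.28,0,0,-0.1,0,0,0],[0.28,0,0,-0.13,0,0,0],[0.28,0,0,-0.16,0,0,0],[0.28,0,0,-0.16,0,0,0]]'; python3 look.py w5; python3 - <<'E'
from h import *
c=dict(np.load('w5.npz')); p,d=c['p'],c['d']; W=cloud(d,c); Z=W[:,:,2]
for n,a,b,y in(('knob',.078,.084,.0855),('tab',.057,.066,-.095)):
    m=(Z>a)&(Z<b)&(np.hypot(W[:,:,0]-.5925,W[:,:,1]-y)<.03)&(d>0); q=(W[m][:,:2]*1000).astype(np.float32); print(n,len(q),cv2.minAreaRect(q) if len(q) else '')
E
```

```text
clock: 20.4
tool_pos: [0.592, 0.0841, 0.052]
eef_rot: [0.811, 0.585, -0.002, 0.001]
contact_force: [0.1, 0.7, -1.4]
opening: 0.277
finger_force: 0.0
clock: 21.2
tool_pos: [0.5953, 0.087, 0.2179]
eef_rot: [0.81, 0.586, 0.003, 0.002]
contact_force: [0.4, 0.3, -0.3]
opening: 0.277
finger_force: 0.0
[ 0.095  0.726 -0.566  1.658  0.478  0.892 -0.979] [0.5953 0.087  0.2179] [[0.313, 0.95, 0.007], [0.95, -0.313, 0.001], [0.003, 0.007, -1.0]]
knob 837 ((593.7626953125, 86.56493377685547), (35.483001708984375, 15.92249870300293), 73.58039093017578)
tab 119 ((583.7146606445312, -98.45100402832031), (9.062667846679688, 24.308218002319336), 77.75527954101562)
```

View pics/w5.png

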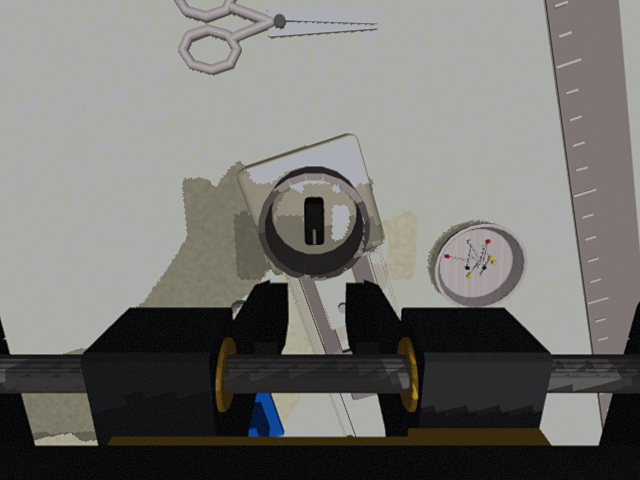

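The knob is at (314,220), turned to about -0.29 to -0.32 rad. That puts the foot at about 14–14.6 N. The gripper is free above the guard, and the dish (478,263) and shears (280,20) have not been disturbed.

```bash
python3 -c "
from plant import *
print(finish_job())"
```

```text
the job is handed in; nothing more can be done
None
```

I slid the pallet home against the stop and clamped it at about 14–15 N (estimated from wrist torque and knob angle), let go, and handed the job in at about 21 s; the verdict was not shown to me.

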